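# Check the oil in the studio air compressor

## Robot

A 6-joint arm with a two-finger parallel gripper is mounted at the origin on the work surface. World frame = base frame: x ahead of the robot, y to its left, z up, the work surface at z = 0. Lengths are in mm, angles in degrees, forces in N, time in s.
With the tool pointing down it reaches from about 350 to 850 mm from the base axis. Payload 8.1 kg.
Tool frame: the origin (TCP) lies midway between the tips of the shut fingers; the grasp point (between the pads) lies 19 mm behind it; z points along the fingers, y is the line along which they close (so a half turn about z gives the same grasp; the last joint's range is limited). The gripper opens to 85 mm and grips with 20 to 120 N. Pads are 22 mm wide; open, the fingers measure 114 mm over their backs; the gripper's body (76 mm by 85 mm) begins 54 mm behind the grasp point. The pads swing forward as they close: fully open they stand 13 mm farther back than shut.
Start: joints at [62.773, 7.471, 85.268, -0, 87.261, -4.893], TCP at [227.981, 555.004, 231.292] pointing down, gripper open.
Joint ranges: [-169.43, 169.43], [-51.17, 129.36], [1.28, 143.12], [-76.62, 256.62], [0, 156.53], [-152.29, 152.29]. Speed limits (degrees/s): [136.94, 136.94, 159.86, 180, 180, 180].

## Interface

Orientations are given as [roll, pitch, yaw] about the fixed x, y, z axes, in that order (R = Rz(yaw) Ry(pitch) Rx(roll)).
In Python, from bench import r gives the robot as it stands.
- The arm moves only by the tool apply_moves, never from a script. Its argument "steps" is a list of rows, each a list of 7 numbers: the opening, from -1 (shut) to 1 (fully open), then the shift along the tool's x, y, z in mm, then the turn, a rotation vector about the tool's x, y, z in units of 5 degrees (1.0 is 5 degrees). A call has exactly 8 rows; each row shifts and turns the commanded pose from where the row before left it, along the tool's axes as they then stand; what a row does not reach is not made up. A row lasts 1/10 s, in which the tool goes at most 50 mm and 8.59 degrees, less where a joint would pass 70% of its speed; a pose out of reach is approached as far as the arm can. A call is refused whole if a number of a shift passes 50 or a number of a turn 1, either way. A call with a gripper value outside its range is refused whole. The fingers move at their own pace and stop on an object; "squeeze" is the grip in N (left out, the last holds). Time passes only in rows, so rows that do not move let the fingers close, or fill a call up. It gives the time, the measured TCP pose, the force, the opening and the grip force at its end, in the units of the state.
- r.sense(): the state, without advancing time (a new reading comes with each control period).
- r.snapshot(name): name is "scene" or "top" or "wrist"; returns a dict with "color" (384x512x3 uint8, blue, green, red), "depth" (384x512 float32, mm along the optical axis (not along the pixel's ray), 0 where there is no reading), "mtx" (3x3 intrinsics, pixels), "T" (4x4, takes a point from camera to world coordinates); the wrist camera has in their place "hand_eye" (4x4, takes a point from camera to tool coordinates, whose origin is the TCP and whose axes are the flange's). Camera axes: x right, y down, z forward; pixel columns grow to the right and rows downward; lengths in mm; the calibration is good to about 2 mm. The wrist camera is an equidistant fisheye: a pixel r from the principal point sees the ray r / f radians off the axis. A picture is of the moment at which its call begins: read the wrist's pose just before it.
- r.hand_in(): hands the job in; it is judged then, once.
The state is a dict: "time": time; "joint_pos": joint angles; "qd": joint speeds; "joint_efforts": joint torques, N m; "tool_pos": TCP position; "tcp_rot": TCP orientation; "ft_force": force on the tool from outside, world axes, zero at the start; "wrist_torque": the same for the moment, N m; "finger_gap": finger opening in mm; "grip_force": force on a finger pad.
Only numpy, scipy, OpenCV 4.12 (cv2) and the standard library are available. Lean on these libraries where they do the work, as an engineer would, in place of code of your own. Each camera call takes 0.05 s, during which the arm holds its last target. There are 200 camera calls.

## Task

Check the compressor's oil: take the yellow-handled dipstick off the brush rest, slide it gently into the slanting brass filler tube until its black collar stops on the tube's mouth, then draw it right out again. Finish holding it in the gripper for reading (do not put it down or let go): rod level and still, its tip over the white drip dish and about 15 cm above the bench, the dipstick touching nothing else. Keep the tip off the bench throughout, and leave the jar, bottle, mug, brush rest and dish standing where they are.

Things in the scene. Friction and masses are not known exactly. Their poses are not given: they have to be found in the camera images.
- dipstick: Oil dipstick, about 50 g. Origin on its axis at the collar's underside; x runs along the steel rod (7 mm diameter, 120 mm long, round end, two red rings) to the tip. Black round collar 26 mm across, x -6 to 0. Yellow handle: bar x -61 to -6, 14 mm wide (y), 22 high (z). Starts level in the brush rest, axis 37 mm above the bench, handle overhanging in the air, to be gripped from above.
- dipstick_grip (a point): Centre of the dipstick's yellow handle, on its axis, 33.5 mm behind the collar's underside.
- dipstick_tip (a point): The end of the rod, 120 mm from the collar's underside.
- filler_tube: Brass oil filler tube fixed on the compressor's shoulder, leaning 45 degrees from vertical. Origin at the centre of its open mouth, 190 mm above the bench; z points outward and up along the bore. 22 mm outside, bore 13, 60 long, then free space for the whole rod. When home, the dipstick's origin is at this origin, its x along the tube's -z.
- compressor: Black domed air compressor, fixed. Origin: centre of its footprint. Blue base tray 215 mm square, shell 170 across, top 187 high. Filler tube on the -y shoulder (mouth 105 mm from the centre). Blue carrying bar 230 mm high along the +y edge, air filter 198 high at (35, 45) mm, switch box at +x, regulator and gauge at -x (to 130 mm from the centre).
- brush_rest: Blue glazed brush rest, loose, 0.5 kg, 100 (x) by 110 (y) by 46 mm high. Origin: centre of its underside. Two notched ridges across y at x = -38 and +38 mm, notch floors 34 mm high. At the start the dipstick lies along its x axis, 11.5 mm to +y, tip to +x, the collar's underside at x = -48 mm; the handle is beyond its -x end.
- drip_dish: White round drip dish, loose, 120 mm in diameter, 22 mm high. Origin at the centre of its underside.
- paint_jar: White paint jar with a blue label, 60 mm in diameter, 80 mm high, loose bystander; origin at the centre of its underside.
- squeeze_bottle: Clear squeeze bottle with a blue cap, 56 mm in diameter, 150 mm high, loose bystander; origin at the centre of its underside.
- mug: Blue mug, 80 mm in diameter, 90 mm high, handle to its +y, loose bystander; origin at the centre of its underside.
There are look-alikes about, which are no part of the job. Of the things like the dipstick, leave any that is purple; of the rest the larger one is meant.

How it is judged (in metres and radians):
On the way, in this order (a step that is already met when the one before it is completed fails the run):
1. the dipstick is fully home in the filler tube, its collar stopped on the mouth (distance between dipstick and filler_tube below 0.008 m and z of dipstick in the frame of filler_tube below 0.003 m and angle between the x axis of dipstick and the z axis of filler_tube, either way round below 0.14 rad and z of dipstick_tip in the frame of filler_tube below -0.11 m), for 0.2 s.
2. the dipstick is drawn right out of the tube, held in the gripper (z of dipstick_tip in the frame of filler_tube above 0.005 m and contact force between the fingers and dipstick above 1 N), for 0.1 s.
At the end, for the whole second after the job is handed in: The gripper still holds the dipstick; its rod is level within 8 degrees and still, its tip over the drip dish (within 50 mm of the dish's centre, seen from above) and 9 to 21 cm above the bench; the dipstick touches nothing but the gripper (contact force between the fingers and dipstick above 1 N and angle between dipstick's own x axis and vertical between 1.43 and 1.71 rad and horizontal distance between dipstick_tip and drip_dish below 0.05 m and height (world z) of dipstick_tip between 0.09 and 0.21 m and linear speed of dipstick below 0.03 m/s and angular speed of dipstick below 0.2 rad/s and contact force between dipstick and compressor below 0.05 N and contact force between dipstick and brush_rest below 0.05 N and contact force between dipstick and drip_dish below 0.05 N and contact force between dipstick and paint_jar below 0.05 N and contact force between dipstick and squeeze_bottle below 0.05 N and contact force between dipstick and mug below 0.05 N); the arm keeps its last pose, push and grip.
It fails at once if the dipstick's tip touches the bench (height (world z) of dipstick_tip below 0.008 m).
It fails at once if the paint jar, squeeze bottle or mug is shifted by more than 30 mm or tipped (distance of any of paint_jar, squeeze_bottle, mug from where it was at the start of the episode above 0.03 m or angle between any of paint_jar, squeeze_bottle, mug's own z axis and vertical above 0.4 rad).
It fails at once if the brush rest or the drip dish is shifted by more than 30 mm or tipped (distance of any of brush_rest, drip_dish from where it was at the start of the episode above 0.03 m or angle between any of brush_rest, drip_dish's own z axis and vertical above 0.4 rad).
It fails at once if the dipstick is forced against the compressor or its tube with more than 40 N (contact force between dipstick and compressor above 40 N).
It also fails if it takes over 51 s, if anything falls off the work surface, if the arm or the gripper's body presses on something with over 40 N, if the wrist force passes 120 N, or if a joint passes its speed limit or range.

## Working session

There is one attempt and no reset: what is moved stays moved. The work goes in short steps, Python scripts to look and compute and a tool call to move; the robot and the scene stay as the last step left them, time stands still between calls to the robot, and variables do not carry over. Pictures are saved under pics/ and viewed, at most 10 in all, crops included, and the job is handed in when it is done.

Besides the shell and the picture viewer there is one more tool, called as a command line: name --pt "numbers of a row" for each row, then --argument value for the rest. apply_moves: Moves the arm, as the interface text tells. Its arguments: {"type":"object","properties":{"steps":{"type":"array"},"squeeze":{"type":"number"}},"required":["steps"]}

```bash
ls; mkdir -p pics
python3 - <<'E'
from bench import r
import cv2,numpy as np
s=r.sense();print(s)
for n in("scene","top"):
    d=r.snapshot(n);cv2.imwrite(f"pics/{n}0.png",d["color"]);np.savez(f"{n}0.npz",**d)
    print(n,d["mtx"],d["T"])
E
```

```text
pics
{'time': 0.0, 'joint_pos': array([ 6.27725742e+01,  7.51501759e+00,  8.53306138e+01, -1.05705337e-03,
        8.72638516e+01, -4.89123027e+00]), 'qd': array([ 0.01506834,  0.10398417,  0.01080244, -0.04754229,  0.06966876,
       -0.03825629]), 'joint_efforts': array([-1.58286326e-03, -5.69399607e+01, -5.00541544e+01, -5.22487899e-04,
        1.51164655e-02,  7.28510508e-05]), 'tool_pos': array([227.72842084, 554.48245126, 230.23261655]), 'tcp_rot': array([-1.79890826e+02, -8.28309300e-03,  1.57663848e+02]), 'ft_force': array([-0.81298184, -0.14257624, -0.21094919]), 'wrist_torque': array([ 0.02923449, -0.01299454, -0.02768802]), 'grip_force': 0.0, 'finger_gap': 85.34861648397752}
scene [[473.58637863   0.         249.46095799]
 [  0.         473.58637863 191.46153145]
 [  0.           0.           1.        ]] [[ 3.59826239e-01  8.09853187e-01 -4.63317271e-01  1.17995114e+03]
 [ 9.32923538e-01 -3.05178426e-01  1.91101545e-01 -2.10803528e+02]
 [ 1.33697601e-02 -5.01002938e-01 -8.65342306e-01  1.25378694e+03]
 [ 0.00000000e+00  0.00000000e+00  0.00000000e+00  1.00000000e+00]]
top [[473.77410444   0.         262.87160447]
 [  0.         473.77410444 196.32002611]
 [  0.           0.           1.        ]] [[ 2.89713641e-02 -9.83766129e-01  1.77101279e-01  3.64540645e+02]
 [-9.99569370e-01 -2.93390555e-02  5.42735165e-04  3.51542463e+01]
 [ 4.66205977e-03 -1.77040738e-01 -9.84192482e-01  1.41830942e+03]
 [ 0.00000000e+00  0.00000000e+00  0.00000000e+00  1.00000000e+00]]
```

View pics/scene0.png

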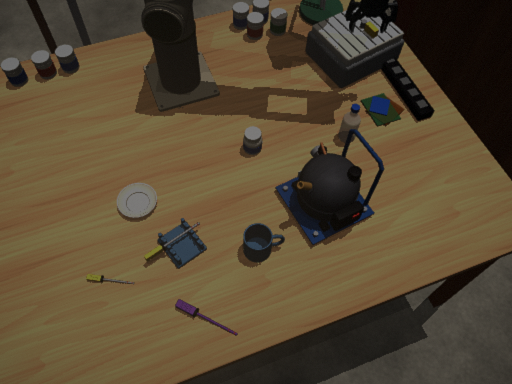

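View pics/top0.png

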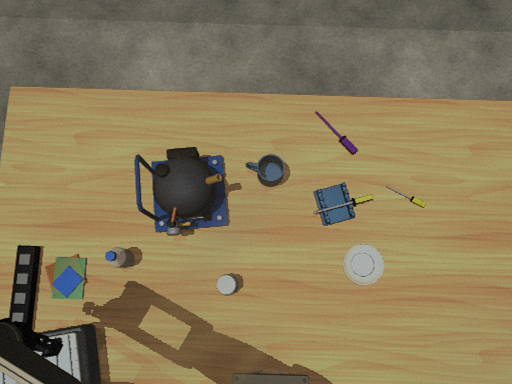

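Candidates in the top view are the dipstick on the rest (345,204), a small yellow one on the bench (405,196), and a purple one (338,133). I choose the larger non-purple one, on the rest. The scene view shows the filler tube as the brass stub at top (214,180). The dish is at (364,264) and the mug at (270,170).

```bash
cat > h.py <<'E'
import cv2,numpy as np
from scipy.spatial.transform import Rotation as Ro
L=lambda n:dict(np.load(n+".npz"))
def ray(d,uv):
    uv=np.atleast_2d(uv).astype(float)
    c=np.c_[uv,np.ones(len(uv))]@np.linalg.inv(d["mtx"]).T
    return d["T"][:3,3],c@d["T"][:3,:3].T
def onz(d,uv,z):
    o,v=ray(d,uv);return o+v*((z-o[2])/v[:,2])[:,None]
def dep(d,uv):   # points from depth at pixels
    uv=np.atleast_2d(uv);z=d["depth"][uv[:,1],uv[:,0]]
    o,v=ray(d,uv);return o+v*z[:,None]
def cross(d1,p1,d2,p2):
    o1,v1=ray(d1,p1);o2,v2=ray(d2,p2);A=np.c_[v1[0],-v2[0]]
    t=np.linalg.lstsq(A,o2-o1,rcond=None)[0]
    a,b=o1+t[0]*v1[0],o2+t[1]*v2[0];return (a+b)/2,np.linalg.norm(a-b)
def blobs(d,lo,hi,roi,amin=15):
    x0,y0,x1,y1=roi;m=cv2.inRange(cv2.cvtColor(d["color"],cv2.COLOR_BGR2HSV),lo,hi)
    k=np.zeros_like(m);k[y0:y1,x0:x1]=m[y0:y1,x0:x1]
    n,l,s,c=cv2.connectedComponentsWithStats(k)
    return [(s[i,4],c[i],np.argwhere(l==i)[:,::-1]) for i in range(1,n) if s[i,4]>=amin]
E
python3 - <<'E'
from h import *
t,s=L("top0"),L("scene0")
Y=((22,150,90),(35,255,255))
for n,d,roi in(("top",t,(300,170,450,220)),("scene",s,(80,215,215,290))):
    for a,c,p in blobs(d,*Y,roi):
        (cx,cy),(w,h),an=cv2.minAreaRect(p.astype(np.float32));q=dep(d,p)
        print(n,a,c,(cx,cy),w,h,an,"on48",onz(d,c,46),"depth z",np.percentile(q[:,2],[5,50,95]))
# dish: white
for a,c,p in blobs(t,(0,0,150),(180,50,255),(330,235,400,295)):
    print("dish",a,c,onz(t,c,15),cv2.minEnclosingCircle(p.astype(np.float32)))
for a,c,p in blobs(s,(0,0,120),(180,60,255),(110,175,165,225)): print("dish s",a,c,onz(s,c,15))
# blue tray
for n,d,roi in(("top",t,(130,140,240,245)),):
    for a,c,p in blobs(d,(105,120,40),(125,255,255),roi): print("blue",a,c,p.min(0),p.max(0))
# brass
for n,d,roi in(("top",t,(150,165,240,235)),("scene",s,(290,150,345,200))):
    for a,c,p in blobs(d,(8,120,60),(20,255,255),roi,8):
        q=dep(d,p);print(n,"brass",a,c,p.min(0),p.max(0),"z",np.percentile(q[:,2],[5,50,95]),np.median(q,0))
cv2.imwrite("pics/crop1.png",np.vstack([np.hstack([cv2.resize(t["color"][160:235,195:295],None,fx=4,fy=4,interpolation=2),cv2.resize(t["color"][165:240,300:400],None,fx=4,fy=4,interpolation=2)]),np.hstack([cv2.resize(s["color"][145:215,280:380],None,fx=4,fy=4,interpolation=2),cv2.resize(s["color"][205:275,135:235],None,fx=4,fy=4,interpolation=2)])]))
E
```

```text
top 83 [363.28915663 198.39759036] (363.326904296875, 198.36537170410156) 4.560701370239258 17.979686737060547 74.74488067626953 on48 [[ 614.08254801 -259.74051995   46.        ]] depth z [43.25728027 47.49594968 52.47572076]
top 69 [418.42028986 201.57971014] (418.50006103515625, 201.50001525878906) 12.969193458557129 4.919349670410156 26.56505012512207 on48 [[ 609.40824255 -421.93483612   46.        ]] depth z [ 7.53856167 15.18741067 21.34587555]
scene 88 [152.60227273 251.46590909] (152.8076934814453, 251.46151733398438) 4.4376020431518555 19.691856384277344 56.3099365234375 on48 [[ 616.86971796 -260.54909282   46.        ]] depth z [42.40265381 47.03127084 51.17760952]
scene 76 [ 93.06578947 276.82894737] (93.02307891845703, 276.8153991699219) 13.891889572143555 5.333493709564209 7.125016689300537 on48 [[ 631.24800954 -427.17585028   46.        ]] depth z [ 9.6174984  14.81078964 20.10924089]
dish 1263 [363.20031671 264.03721298] [[ 423.85245591 -264.46282372   15.        ]] ((363.10345458984375, 264.10345458984375), 20.664587020874023)
dish s 909 [136.08470847 199.35753575] [[ 
[... 1942 characters left out ...]
11 [324.09090909 151.72727273] [323 150] [325 154] z [159.36524238 164.62888493 167.55535798] [549.54692064 271.18767933 164.62888493]
scene brass 14 [338.35714286 152.28571429] [335 151] [341 153] z [-6.08563217 -1.33798242  2.93157062] [473.0037689  387.72285399  -1.33798242]
scene brass 31 [299.09677419 162.67741935] [290 160] [307 165] z [-6.84391881 -1.11777314  2.98736951] [465.32104928 254.54098816  -1.11777314]
scene brass 8 [291.75 177.  ] [290 176] [294 178] z [-5.11585046 -1.97000311  0.58760213] [505.56865277 208.30448127  -1.97000311]
scene brass 70 [304.07142857 184.32857143] [297 181] [311 188] z [167.97790274 183.91270181 195.117808  ] [638.27419031 165.49382124 183.91270181]
```

View pics/crop1.png

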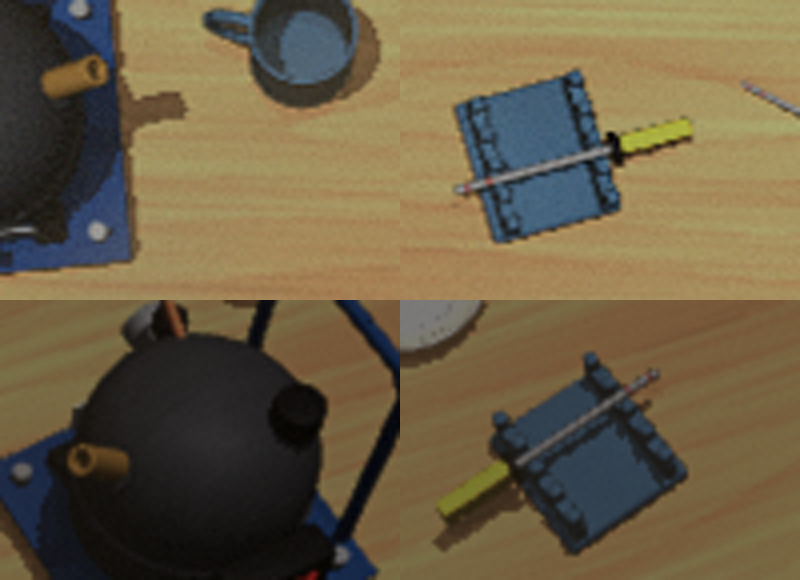

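Crop check: the top-right tile shows the stick on the rest with yellow handle, black collar and red-ringed rod, tip toward +y, so the choice is confirmed. The brass mouth is at about top (219,177) and scene (300.5,185). Now the geometry.

Run:
```python
from h import *
t,s=L("top0"),L("scene0")
print("mouth",cross(t,(219.2,177.2),s,(300.3,185)))
# brass blob axis per view -> plane normals -> direction
N=[]
for d,roi in((t,(203,172,222,186)),(s,(296,179,313,190))):
    a,c,p=max(blobs(d,(8,110,40),(22,255,255),roi,8),key=lambda b:b[0])
    vx,vy,x,y=cv2.fitLine(p.astype(np.float32),2,0,.01,.01).ravel()
    o,v=ray(d,[(x-9*vx,y-9*vy),(x+9*vx,y+9*vy)]);N.append(np.cross(v[0],v[1]))
u=np.cross(*N);u/=np.linalg.norm(u);print("tube dir",u*np.sign(u[2]))
# dipstick
for d,h0,t0 in((t,(363.3,198.4),(315,212.4)),(s,(152.6,251.5),(199,224.2))):
    a,b=onz(d,h0,44)[0],onz(d,t0,37)[0];v=b-a
    print("grip",a,"tip",b,"len",np.hypot(v[0],v[1]),"az",np.degrees(np.arctan2(v[1],v[0])))
print("tip cross",cross(t,(315,212.4),s,(199,224.2)))
# bystanders
print("mug",onz(t,(269.5,168),90),"jar",onz(t,(228,284),80),"bottle",onz(t,(112,257),150))
```

```text
mouth (array([635.65692403, 155.71650558, 184.20928971]), np.float64(4.326959411956307))
tube dir [ 0.10916262 -0.74757247  0.65514801]
grip [ 614.43996594 -260.20222137   44.        ] tip [ 569.56883759 -118.97810391   37.        ] len 148.1812049913805 az 107.6266098921757
grip [ 616.03263626 -260.66387754   44.        ] tip [ 578.34420667 -115.4999513    37.        ] len 149.9766088590818 az 104.55417960329305
tip cross (array([ 571.99401272, -117.40398585,   26.00562037]), np.float64(5.809559753662226))
mug [[686.9654516   19.20692491  90.        ]] jar [[355.20837208 125.51309909  80.        ]] bottle [[417.21344928 431.48103717 150.        ]]
```

apply_moves --pt "1 -35 -32 0 0 0 0" --pt "1 -35 -32 0 0 0 0" --pt "1 -35 -32 0 0 0 0" --pt "1 -35 -32 0 0 0 0" --pt "1 -35 -32 0 0 0 0" --pt "1 -35 -32 0 0 0 0" --pt "1 -35 -32 0 0 0 0" --pt "1 -35 -32 0 0 0 0"

```text
time: 0.9
tool_pos: [389.9, 210.0, 231.1]
tcp_rot: [-180.0, -0.0, 157.7]
ft_force: [1.1, 0.7, 0.1]
finger_gap: 85.5
grip_force: 0.0
```

apply_moves --pt "1 -35 -32 0 0 0 0" --pt "1 -35 -32 0 0 0 0" --pt "1 -35 -32 0 0 0 0" --pt "1 -35 -32 0 0 0 0" --pt "1 -35 -32 0 0 0 0" --pt "1 -35 -32 0 0 0 0" --pt "1 -35 -32 0 0 0 0" --pt "1 -35 -32 0 0 0 0"

```text
time: 1.7
tool_pos: [551.7, -133.3, 230.8]
tcp_rot: [180.0, -0.0, 157.7]
ft_force: [0.1, 0.8, -0.3]
finger_gap: 85.5
grip_force: 0.0
```

apply_moves --pt "1 -35 -32 20 0 0 0" --pt "1 -35 -32 20 0 0 0" --pt "1 -35 -32 20 0 0 0" --pt "1 0 0 0 0 0 1" --pt "1 0 0 0 0 0 1" --pt "1 0 0 0 0 0 1" --pt "1 0 0 0 0 0 1" --pt "1 0 0 0 0 0 1"

```text
time: 2.5
tool_pos: [610.0, -256.3, 172.1]
tcp_rot: [-180.0, -0.1, 132.5]
ft_force: [0.1, -0.2, -0.6]
finger_gap: 85.5
grip_force: 0.0
```

apply_moves --pt "1 0 0 0 0 0 1" --pt "1 0 0 0 0 0 1" --pt "1 0 0 0 0 0 1" --pt "1 0 0 0 0 0 1" --pt "1 0 0 0 0 0 1" --pt "1 0 0 0 0 0 0.33" --pt "1 0 0 0 0 0 0" --pt "1 0 0 0 0 0 0"

```text
time: 3.3
tool_pos: [610.2, -256.4, 172.7]
tcp_rot: [-180.0, -0.0, 106.1]
ft_force: [-0.7, 0.1, -0.1]
finger_gap: 85.1
grip_force: 0.0
```

```bash
cat >> h.py <<'E'
def pose():
    from bench import r
    s=r.sense();T=np.eye(4);T[:3,:3]=Ro.from_euler("xyz",s["tcp_rot"],degrees=True).as_matrix();T[:3,3]=s["tool_pos"];return T,s
def wrist(name):
    from bench import r
    T,s=pose();d=r.snapshot("wrist");cv2.imwrite(f"pics/{name}.png",d["color"])
    d["T"]=T@d["hand_eye"];np.savez(name+".npz",**d);print(s["time"],s["tool_pos"],s["tcp_rot"]);return d
def fray(d,uv):
    uv=np.atleast_2d(uv).astype(float);K=d["mtx"];a=(uv-K[:2,2])/[K[0,0],K[1,1]];th=np.linalg.norm(a,axis=1,keepdims=True)
    c=np.c_[a/np.maximum(th,1e-9)*np.sin(th),np.cos(th)];return d["T"][:3,3],c@d["T"][:3,:3].T
def fonz(d,uv,z):
    o,v=fray(d,uv);return o+v*((z-o[2])/v[:,2])[:,None]
E
python3 -c "
from h import *
d=wrist('w1');print(d['mtx'],d['hand_eye'])"
```

```text
3.3 [ 610.19446887 -256.36239561  172.73714449] [-1.79981921e+02 -1.65606727e-02  1.06127929e+02]
[[297.31863964   0.         256.07032028]
 [  0.         297.31863964 190.07546709]
 [  0.           0.           1.        ]] [[-1.59333856e-04 -9.61208636e-01 -2.75822286e-01  7.11673518e+01]
 [ 9.99999985e-01 -1.34008357e-04 -1.10664965e-04  5.28758153e-01]
 [ 6.94096281e-05 -2.75822299e-01  9.61208642e-01 -1.42626076e+02]
 [ 0.00000000e+00  0.00000000e+00  0.00000000e+00  1.00000000e+00]]
```

View pics/w1.png

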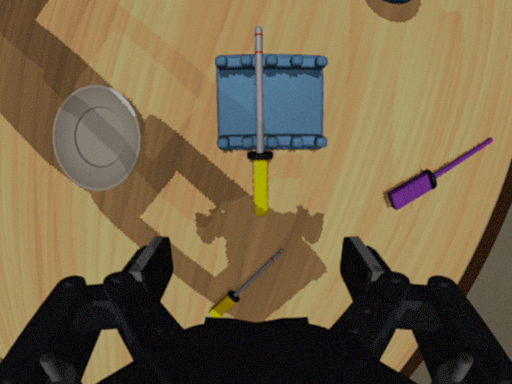

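The wrist view shows the handle at (261,187), the collar at (260,155) and the tip at (258,28), nearly aligned with the tool. The dish is at (97,137).

Run:
```python
from h import *
d=L("w1")
a,c,p=max(blobs(d,(22,150,60),(35,255,255),(240,150,285,225)),key=lambda b:b[0])
print(a,c,p.min(0),p.max(0))
g0=fonz(d,[(c[0],p[:,1].min()),(c[0],p[:,1].max()+1),c],48)
tip=fonz(d,(258.3,27.5),37)[0];print("front,back,centre",g0,np.linalg.norm(g0[0]-g0[1]),"tip",tip)
v=tip-g0[2];az=np.degrees(np.arctan2(v[1],v[0]));print("az",az,"len",np.hypot(*v[:2]))
T,s=pose();u=v/np.linalg.norm(v[:2]);u[2]=0
g=tip-153.5*u;print("grip from tip",g)
for w in((g0[0]+g0[1])/2,g): print("tool shift",T[:3,:3].T@(np.r_[w[:2],18]-T[:3,3]))
a,c,p=max(blobs(d,(0,0,90),(180,60,255),(45,75,150,200)),key=lambda b:b[0]);print("dish",c,fonz(d,c,15))
```

```text
823 [260.08626974 186.81652491] [252 159] [268 215]
front,back,centre [[ 607.50295016 -232.20750361   48.        ]
 [ 623.08245917 -285.38740767   48.        ]
 [ 614.88796064 -257.45681783   48.        ]] 55.415009669899845 tip [ 571.66738378 -113.99202692   37.        ]
az 106.76558998142586 len 149.833789559453
grip from tip [ 615.945504   -260.96718833   37.        ]
tool shift [ -3.74076627   4.21064186 154.83902955]
tool shift [ -6.00643587   4.23570144 154.83865762]
dish [ 96.27768572 137.19400718] [[ 426.39118995 -261.173372     15.        ]]
```

apply_moves --pt "1 -4.5 4 20 0 0 -0.12" --pt "1 0 0 40 0 0 0" --pt "1 0 0 40 0 0 0" --pt "1 0 0 30 0 0 0" --pt "1 0 0 15 0 0 0" --pt "1 0 0 10 0 0 0" --pt "1 0 0 0 0 0 0" --pt "1 0 0 0 0 0 0"

```text
time: 4.15
tool_pos: [616.6, -260.2, 19.8]
tcp_rot: [179.9, 0.1, 106.6]
ft_force: [0.8, -0.2, -0.4]
finger_gap: 85.6
grip_force: 0.0
```

apply_moves --pt "-1 0 0 0 0 0 0" --pt "-1 0 0 0 0 0 0" --pt "-1 0 0 0 0 0 0" --pt "-1 0 0 0 0 0 0" --pt "-1 0 0 0 0 0 0" --pt "-1 0 0 0 0 0 0" --pt "-1 0 0 0 0 0 0" --pt "-1 0 0 0 0 0 0" --squeeze 60

```text
time: 4.95
tool_pos: [615.6, -259.6, 18.2]
tcp_rot: [180.0, 0.0, 106.6]
ft_force: [0.5, 0.7, 2.8]
finger_gap: 12.7
grip_force: 60.3
```

apply_moves --pt "-1 0 0 -20 0 0 0" --pt "-1 0 0 -40 0 0 0" --pt "-1 0 0 -46 0 0 0" --pt "-1 0 0 -46 0 0 0" --pt "-1 0 0 -46 0 0 0" --pt "-1 0 0 -46 0 0 0" --pt "-1 0 0 -46 0 0 0" --pt "-1 0 0 0 0 0 0"

```text
time: 5.75
tool_pos: [617.9, -261.0, 317.8]
tcp_rot: [179.4, 0.5, 106.6]
ft_force: [0.8, -0.7, 0.9]
finger_gap: 13.0
grip_force: 59.9
```

apply_moves --pt "-1 45.4 7.6 0 0 0 0" --pt "-1 45.4 7.6 0 0 0 0" --pt "-1 45.4 7.6 0 0 0 0" --pt "-1 45.4 7.6 0 0 0 0" --pt "-1 45.4 7.6 0 0 0 0" --pt "-1 45.4 7.6 0 0 0 0" --pt "-1 45.4 7.6 0 0 0 0" --pt "-1 0 0 0 0 0 0"

```text
time: 6.55
tool_pos: [574.5, 65.5, 307.8]
tcp_rot: [180.0, -0.1, 106.9]
ft_force: [0.4, -0.7, 0.3]
finger_gap: 13.3
grip_force: 59.9
```

Run:
```python
from h import *
from bench import r
a=wrist('w2')["color"]
for n in("top","scene"):
    d=r.snapshot(n);np.savez(n+"1.npz",**d)
    c=d["color"]; print(n,[(b[0],b[1],np.median(dep(d,b[2]),0)) for b in blobs(d,(22,130,60),(35,255,255),(0,0,512,384),10)])
    a=np.hstack([a,c])
cv2.imwrite("pics/w2b.png",cv2.resize(a,(800,200),interpolation=cv2.INTER_AREA))
```

```text
6.55 [574.48382167  65.48057974 307.75601204] [ 1.79988353e+02 -1.13066656e-01  1.06947794e+02]
top [(np.int32(72), array([418.5       , 201.52777778]), array([ 615.04209201, -432.16365436,   15.16372525])), (np.int32(156), array([ 16.89102564, 366.41666667]), array([135.95260906, 645.10319233, 158.74871316]))]
scene [(np.int32(59), array([371.54237288,  26.44067797]), array([137.30699141, 646.32951691, 158.10739875])), (np.int32(18), array([254.38888889, 148.16666667]), array([582.3709138 ,  45.03179171, 336.9240052 ])), (np.int32(89), array([ 93.08988764, 276.98876404]), array([ 617.08782239, -433.42821544,   14.85453836]))]
```

View pics/w2.png

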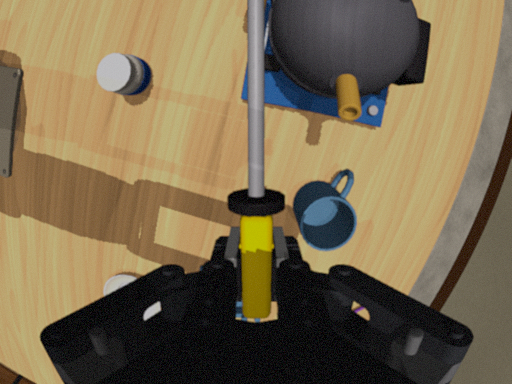

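Wrist view: tube mouth at about (350,114), tray front edge from (243,99) to (382,125), dipstick straight in the fingers, collar at (257,202). I'll take a second view from the other side to triangulate.

apply_moves --pt "-1 -5 43 0 0 0 0" --pt "-1 -5 43 0 0 0 0" --pt "-1 -5 43 0 0 0 0" --pt "-1 0 0 0 0 0 0" --pt "-1 0 0 0 0 0 0" --pt "-1 0 0 0 0 0 0" --pt "-1 0 0 0 0 0 0" --pt "-1 0 0 0 0 0 0"

```text
time: 7.5
tool_pos: [703.0, 82.2, 310.3]
tcp_rot: [179.8, 0.0, 106.6]
ft_force: [0.0, 0.2, -0.0]
finger_gap: 13.0
grip_force: 59.9
```

Run:
```python
from h import *
a=L('w2');b=wrist('w3')
T=b["T"]; 
# predicted mouth in w3
M=np.array([636,155,190.]);c=np.linalg.inv(T)@np.r_[M,1];th=np.arctan2(np.hypot(c[0],c[1]),c[2]);k=th*b["mtx"][0,0]/np.hypot(c[0],c[1]);uv=b["mtx"][:2,2]+k*c[:2];print(uv)
x,y=uv.astype(int)
cr=lambda im,x,y:cv2.resize(im[y-35:y+35,x-50:x+50],None,fx=4,fy=4,interpolation=cv2.INTER_CUBIC)
print("w2 crop origin",300,70,"w3",x-50,y-35)
cv2.imwrite("pics/mouth.png",np.clip(np.hstack([cr(a["color"],350,105),cr(b["color"],x,y)])*1.6,0,255))
```

```text
7.5 [702.98370281  82.20567149 310.26027603] [1.79841780e+02 4.22948209e-02 1.06593185e+02]
[205.55429255  87.83615941]
w2 crop origin 300 70 w3 155 52[ WARN:0@0.929] global loadsave.cpp:1063 imwrite_ Unsupported depth image for selected encoder is fallbacked to CV_8U.
```

View pics/mouth.png

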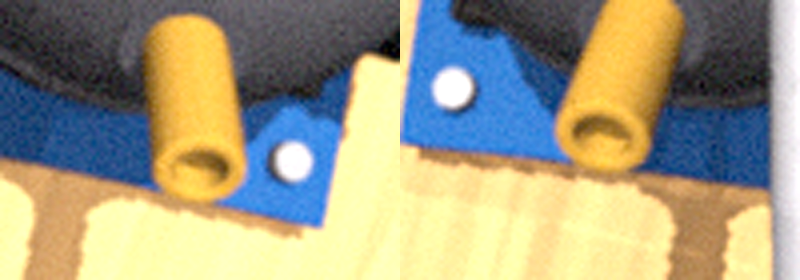

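In both crops the mouth ellipse is clear, centred at (199,172) in the left one and (603,135) in the right one. That is w2 (349.4,112.6) and w3 (205.4,85.4).

Run:
```python
from h import *
a,b=L('w2'),L('w3')
f=lambda ox,oy,x,y:(ox+(x+.5)/4-.5,oy+(y+.5)/4-.5)
ma,mb=f(300,70,199,172),f(155,52,203,135)
o1,v1=fray(a,ma);o2,v2=fray(b,mb)
t=np.linalg.lstsq(np.c_[v1[0],-v2[0]],o2-o1,rcond=None)[0]
P,Q=o1+t[0]*v1[0],o2+t[1]*v2[0];print("mouth",(P+Q)/2,np.linalg.norm(P-Q))
print("on z190:",fonz(a,ma,190),fonz(b,mb,190))
T0,T1=L('top0'),L('scene0');print("top/scene z190",onz(T0,(219.2,177.2),190),onz(T1,(300.3,185),190))
w,v=fray(a,[f(300,70,183,40),f(300,70,196,140)])[1],fray(b,[f(155,52,241,15),f(155,52,211,110)])[1]
u=np.cross(np.cross(*w),np.cross(*v));u*=np.sign(u[2])/np.linalg.norm(u);print("tube dir",u,"az",np.degrees(np.arctan2(u[1],u[0])),"elev",np.degrees(np.arcsin(u[2])))
# tray front edge, top z unknown ~ few mm: direction
for z in(0,15): 
  e=fonz(a,[f(300,70,0,158),f(300,70,320,227)],z);d=e[1]-e[0];print("tray edge az",np.degrees(np.arctan2(d[1],d[0])),e)
e=fonz(b,[f(155,52,0,146),f(155,52,370,190)],15);d=e[1]-e[0];print("w3",np.degrees(np.arctan2(d[1],d[0])),e)
# rod level in hand: scene1 depth along expected rod
s=L('scene1');Tt=a["T"]@np.linalg.inv(a["hand_eye"])
for x in(-20,0,20,50,70,90,110,130,145):
    p=Tt@np.array([x,0,-19,1]);c=np.linalg.inv(s["T"])@p;uv=(s["mtx"]@c[:3])[:2]/c[2];i,j=np.round(uv).astype(int)
    patch=s["depth"][j-3:j+4,i-3:i+4];print(x,uv.round(1),round(c[2]),"min depth resid",round(float(patch[patch>0].min()-c[2]),1), end="; ")
    k=np.argwhere(patch==patch[patch>0].min())[0]; q=dep(s,[(i-3+k[1],j-3+k[0])])[0]; print((np.linalg.inv(Tt)@np.r_[q,1])[:3].round(1))
```

```text
mouth [635.11854701 156.46328546 188.89949195] 1.2963773566693952
on z190: [[634.84861092 155.72395762 190.        ]] [[635.2324789  157.07925499 190.        ]]
top/scene z190 [[633.62195244 153.10632706 190.        ]] [[639.11611336 155.86056367 190.        ]]
tube dir [ 0.1123046  -0.72730043  0.67706851] az -81.22211628618831 elev 42.61498850593656
tray edge az 7.818357312232302 [[617.59176257 151.163333     0.        ]
 [749.62464508 169.29268657   0.        ]]
tray edge az 7.8183573122323065 [[615.48514726 150.57297317  15.        ]
 [743.12201023 168.09871201  15.        ]]
w3 7.555822170031611 [[528.34124178 139.45569093  15.        ]
 [668.23641196 158.01191683  15.        ]]
-20 [254.4 149.7] 1129 min depth resid -15.4; [-29.3   2.3 -32.4]
0 [260.9 145.5] 1136 min depth resid -56.1; [-18.5  20.8 -67.7]
20 [267.4 141.4] 1142 min depth resid -100.5; [ -11.9   42.3 -104.4]
50 [277.  135.3] 1151 min depth resid -112.9; [   1.3   42.9 -112.4]
70 [283.2 131.2] 1158 min depth resid -6.7; [ 62.4   4.  -22.2]
90 [289.5 127.3] 1164 min depth resid -6.7; [ 76.7   2.2 -20.9]
110 [295.6 123.3] 1170 min depth resid -8.9; [103.7   4.  -25.2]
130 [301.7 119.4] 1177 min depth resid -8.0; [117.5   3.6 -22. ]
145 [306.2 116.5] 1181 min depth resid -10.6; [128.9   5.4 -22.9]
```

apply_moves --pt "-1 -32.5 -34 -5 0 0 0" --pt "-1 -32.5 -34 -5 0 0 0" --pt "-1 0 0 0 0 0 0.89" --pt "-1 0 0 0 0 0 0.89" --pt "-1 0 0 0 0 -1 0" --pt "-1 0 0 0 0 -1 0" --pt "-1 0 0 0 0 -1 0" --pt "-1 0 0 0 0 -1 0"

```text
time: 8.35
tool_pos: [656.7, 0.9, 319.8]
tcp_rot: [179.8, 20.2, 97.7]
ft_force: [-0.4, -0.5, -0.6]
finger_gap: 12.9
grip_force: 59.9
```

apply_moves --pt "-1 0 0 0 0 -1 0" --pt "-1 0 0 0 0 -1 0" --pt "-1 0 0 0 0 -1 0" --pt "-1 0 0 0 0 -1 0" --pt "-1 0 0 0 0 -1 0" --pt "-1 0 0 0 0 0 0" --pt "-1 0 0 0 0 0 0" --pt "-1 0 0 0 0 0 0"

```text
time: 9.15
tool_pos: [657.1, 0.5, 319.4]
tcp_rot: [179.8, 44.9, 97.6]
ft_force: [-0.1, -1.4, 0.2]
finger_gap: 13.1
grip_force: 59.9
```

```bash
cat > goal.py <<'E'
from h import *
M=np.array([635.1,156.4,190]);az=np.radians(97.7)
h=np.array([np.cos(az),np.sin(az),0]);X=(h-[0,0,1])/2**.5;Z=(-h-[0,0,1])/2**.5
R=np.c_[X,np.cross(Z,X),Z]
def goal(gap): # tip's distance from its home place, out along the tube
    T,s=pose();p=M-X*(33.5+gap)+19*Z
    print("t",s["time"],"q",s["joint_pos"].round(0),"F",s["ft_force"].round(1),"shift",(T[:3,:3].T@(p-T[:3,3])).round(2),"turn/5",(Ro.from_matrix(T[:3,:3].T@R).as_rotvec(degrees=True)/5).round(3))
E
python3 - <<'E'
from goal import *
from bench import r
goal(170)
for n,u,v in(("top",0,0),("scene",0,0)):
    d=r.snapshot(n);np.savez(n+"2.npz",**d)
    T,_=pose()
    for nm,p in(("tip",T@np.array([153.5,0,-19,1])),("mouth",np.r_[M,1])):
        c=np.linalg.inv(d["T"])@p;print(n,nm,((d["mtx"]@c[:3])[:2]/c[2]).round(1))
t,s=L("top2")["color"],L("scene2")["color"]
cv2.imwrite("pics/pre.png",np.hstack([cv2.resize(t[130:230,180:280],None,fx=4,fy=4,interpolation=2),cv2.resize(s[110:210,240:340],None,fx=4,fy=4,interpolation=2)]))
E
```

```text
t 9.15 q [ 18.  19.  74. -44.  95.   9.] F [-0.1 -1.4  0.2] shift [-0.66 -0.87 -0.87] turn/5 [ 0.014 -0.025 -0.021]
top tip [230.5 171.8]
top mouth [218.  176.6]
scene tip [289.6 182.8]
scene mouth [299.9 183.7]
```

View pics/pre.png

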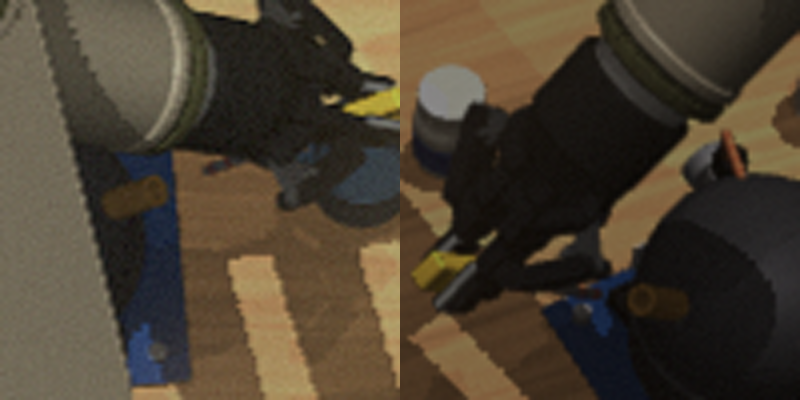

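Predicted and seen tip agree to about 0.5 px in both views: top (231,172.5) and scene (289.5,183). The mouth offset is consistent too. Advancing.

apply_moves --pt "-1 9.5 -0.5 -0.4 0 0 0" --pt "-1 10 0 0 0 0 0" --pt "-1 10 0 0 0 0 0" --pt "-1 8 0 0 0 0 0" --pt "-1 5 0 0 0 0 0" --pt "-1 0 0 0 0 0 0" --pt "-1 0 0 0 0 0 0" --pt "-1 0 0 0 0 0 0"

```text
time: 10.05
tool_pos: [652.5, 30.7, 288.7]
tcp_rot: [179.9, 45.0, 97.7]
ft_force: [0.3, -0.5, -0.8]
finger_gap: 13.2
grip_force: 59.9
```

Run:
```python
from goal import *
from bench import r
goal(127)
s=[]
for i in range(4): r.snapshot("wrist"); goal(127)
d=r.snapshot("top");e=r.snapshot("scene")
cv2.imwrite("pics/pre2.png",np.hstack([cv2.resize(d["color"][155:205,190:240],None,fx=8,fy=8,interpolation=2),cv2.resize(e["color"][160:210,270:320],None,fx=8,fy=8,interpolation=2)]))
```

```text
t 10.05 q [ 21.  21.  74. -44.  95.  13.] F [ 0.3 -0.5 -0.8] shift [-1.   -0.38 -0.9 ] turn/5 [ 0.007  0.    -0.005]
t 10.1 q [ 21.  21.  74. -44.  95.  13.] F [-0.   1.1 -0.1] shift [-0.95 -0.35 -0.91] turn/5 [ 0.006 -0.    -0.006]
t 10.15 q [ 21.  21.  74. -44.  95.  13.] F [ 0.2 -0.5 -0. ] shift [-0.9  -0.33 -0.94] turn/5 [ 0.006 -0.001 -0.007]
t 10.2 q [ 21.  21.  74. -44.  95.  13.] F [ 0.5 -0.6 -0.6] shift [-0.99 -0.3  -0.94] turn/5 [ 0.006 -0.001 -0.006]
t 10.25 q [ 21.  21.  74. -44.  95.  13.] F [-0.3  0.  -0.4] shift [-1.05 -0.28 -1.01] turn/5 [ 0.004 -0.001 -0.005]
```

View pics/pre2.png

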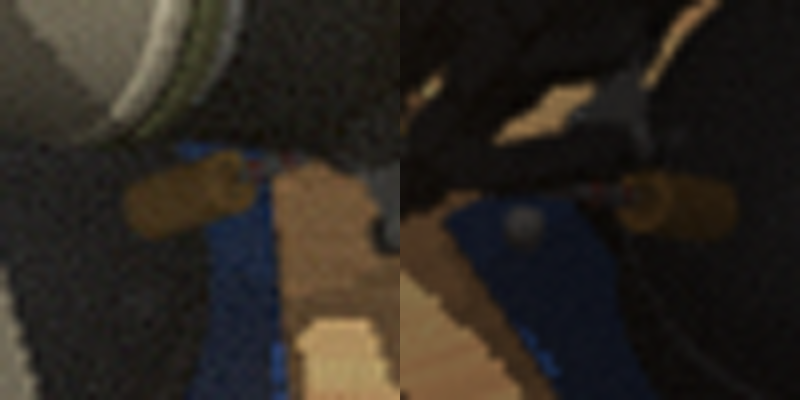

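Both crops show the red-ringed tip just at the mouth, top crop (238,170) and scene crop (645,193), centred within about 1 px. Sliding in.

apply_moves --pt "-1 3 -0.3 -0.6 0 0 0" --pt "-1 3 0 0 0 0 0" --pt "-1 3 0 0 0 0 0" --pt "-1 3 0 0 0 0 0" --pt "-1 4 0 0 0 0 0" --pt "-1 4 0 0 0 0 0" --pt "-1 0 0 0 0 0 0" --pt "-1 0 0 0 0 0 0"

```text
time: 11.15
tool_pos: [650.0, 45.4, 274.4]
tcp_rot: [-180.0, 45.0, 97.7]
ft_force: [-0.6, 0.0, 0.1]
finger_gap: 12.6
grip_force: 59.9
```

```bash
python3 -c "
from goal import *
goal(107)"
```

```text
t 11.15 q [ 22.  22.  74. -44.  95.  15.] F [-0.6  0.   0.1] shift [-1.62  0.12 -0.57] turn/5 [0.001 0.002 0.006]
```

apply_moves --pt "-1 8 0 0 0 0 0" --pt "-1 8 0 0 0 0 0" --pt "-1 8 0 0 0 0 0" --pt "-1 8 0 0 0 0 0" --pt "-1 8 0 0 0 0 0" --pt "-1 8 0 0 0 0 0" --pt "-1 0 0 0 0 0 0" --pt "-1 0 0 0 0 0 0"

```text
time: 11.95
tool_pos: [645.4, 79.0, 240.4]
tcp_rot: [-180.0, 45.0, 97.8]
ft_force: [0.1, -0.4, -0.6]
finger_gap: 13.1
grip_force: 59.9
```

apply_moves --pt "-1 8 0 0 0 0 0" --pt "-1 8 0 0 0 0 0" --pt "-1 8 0 0 0 0 0" --pt "-1 8 0 0 0 0 0" --pt "-1 8 0 0 0 0 0" --pt "-1 6 0 0 0 0 0" --pt "-1 0 0 0 0 0 0" --pt "-1 0 0 0 0 0 0"

```text
time: 12.75
tool_pos: [641.1, 111.2, 208.0]
tcp_rot: [-180.0, 45.0, 97.7]
ft_force: [-0.7, -0.1, 0.6]
finger_gap: 12.7
grip_force: 59.9
```

```bash
python3 -c "
from goal import *
goal(0)
T,s=pose();print(T[:3,:3].T@s['ft_force'],s['wrist_torque'])"
```

```text
t 12.75 q [ 27.  29.  73. -42.  95.  22.] F [-0.7 -0.1  0.6] shift [11.47  0.11 -0.55] turn/5 [0.002 0.003 0.006]
[-0.47295999 -0.67861914 -0.40911986] [ 0.39289583  0.07231314 -0.02413627]
```

apply_moves --pt "-1 4 0 0 0 0 0" --pt "-1 3 0 0 0 0 0" --pt "-1 1 0 0 0 0 0" --pt "-1 1 0 0 0 0 0" --pt "-1 0.5 0 0 0 0 0" --pt "-1 0.5 0 0 0 0 0" --pt "-1 0 0 0 0 0 0" --pt "-1 0 0 0 0 0 0"

```text
time: 13.55
tool_pos: [640.2, 118.1, 201.0]
tcp_rot: [180.0, 45.0, 97.7]
ft_force: [-0.4, 0.3, 0.9]
finger_gap: 13.3
grip_force: 59.9
```

```bash
python3 -c "
from goal import *
goal(0)
T,s=pose();print(T[:3,:3].T@s['ft_force'],s['wrist_torque'])"
```

```text
t 13.55 q [ 28.  30.  73. -42.  95.  23.] F [-0.4  0.3  0.9] shift [ 1.59  0.09 -0.52] turn/5 [0.003 0.    0.002]
[-0.38082735 -0.32077617 -0.93887828] [0.39575437 0.03124561 0.01874839]
```

apply_moves --pt "-1 0.5 0 0 0 0 0" --pt "-1 0.5 0 0 0 0 0" --pt "-1 0.3 0 0 0 0 0" --pt "-1 0.3 0 0 0 0 0" --pt "-1 0 0 0 0 0 0" --pt "-1 0 0 0 0 0 0" --pt "-1 0 0 0 0 0 0" --pt "-1 0 0 0 0 0 0"

```text
time: 14.35
tool_pos: [640.1, 118.9, 200.2]
tcp_rot: [180.0, 45.0, 97.7]
ft_force: [-1.8, -5.4, 4.8]
finger_gap: 13.2
grip_force: 59.9
```

```bash
python3 -c "
from goal import *
goal(0)
T,s=pose();print(T[:3,:3].T@s['ft_force'],s['wrist_torque'])"
```

```text
t 14.35 q [ 28.  30.  73. -42.  95.  23.] F [-1.8 -5.4  4.8] shift [ 0.49  0.11 -0.49] turn/5 [ 0.     0.006 -0.004]
[-7.0302265  -2.48320329  0.17565236] [-0.65167654  0.14412947 -0.12542334]
```

Collar contact along the tube axis, about 7 N. A touch more and hold, to seat it surely.

apply_moves --pt "-1 0.3 0 0 0 0 0" --pt "-1 0.2 0 0 0 0 0" --pt "-1 0 0 0 0 0 0" --pt "-1 0 0 0 0 0 0" --pt "-1 0 0 0 0 0 0" --pt "-1 0 0 0 0 0 0" --pt "-1 0 0 0 0 0 0" --pt "-1 0 0 0 0 0 0"

```text
time: 15.15
tool_pos: [640.1, 119.0, 200.3]
tcp_rot: [180.0, 45.1, 97.6]
ft_force: [-1.7, -6.4, 5.9]
finger_gap: 12.9
grip_force: 59.9
```

Run:
```python
from goal import *
from bench import r
goal(0)
e=r.snapshot("scene");t=r.snapshot("top")
cv2.imwrite("pics/home.png",np.clip(1.8*np.hstack([cv2.resize(t["color"][140:200,190:250],None,fx=6.6,fy=6.6,interpolation=2),cv2.resize(e["color"][155:215,265:325],None,fx=6.6,fy=6.6,interpolation=2)]).astype(float),0,255).astype(np.uint8))
```

```text
t 15.15 q [ 28.  30.  73. -42.  95.  23.] F [-1.7 -6.4  5.9] shift [ 0.45  0.09 -0.45] turn/5 [-0.001  0.013 -0.008]
```

View pics/home.png

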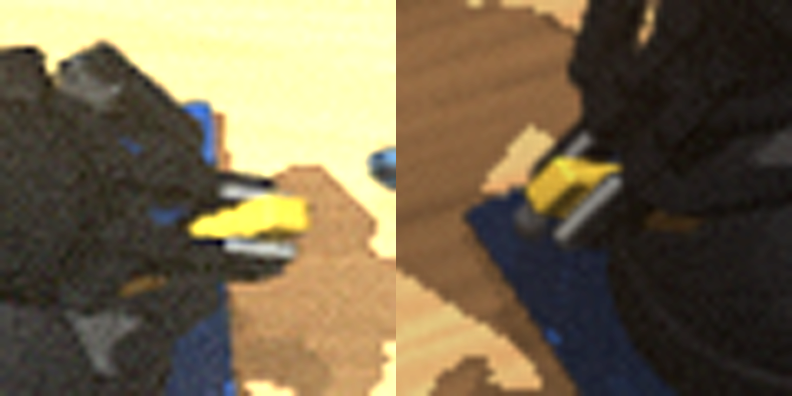

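The collar is hidden by the fingers, but only a sliver of tube shows and the handle, at crop (250,215), sits in line. The position is within 0.5 mm of home with 9 N axial force, so it is home. Drawing out, then levelling.

apply_moves --pt "-1 -5 0 0 0 0 0" --pt "-1 -15 0 0 0 0 0" --pt "-1 -20 0 0 0 0 0" --pt "-1 -20 0 0 0 0 0" --pt "-1 -20 0 0 0 0 0" --pt "-1 -20 0 0 0 0 0" --pt "-1 -20 0 0 0 0 0" --pt "-1 -20 0 0 0 0 0"

```text
time: 16.05
tool_pos: [653.4, 20.1, 300.0]
tcp_rot: [180.0, 45.0, 97.7]
ft_force: [-0.4, -0.2, -0.3]
finger_gap: 13.2
grip_force: 59.9
```

apply_moves --pt "-1 -20 0 0 0 0 0" --pt "-1 -20 0 0 0 0 0" --pt "-1 0 0 0 0 0 0" --pt "-1 0 0 0 0 0 0" --pt "-1 0 0 0 0 1 0" --pt "-1 0 0 0 0 1 0" --pt "-1 0 0 0 0 1 0" --pt "-1 0 0 0 0 1 0"

```text
time: 16.85
tool_pos: [656.8, -5.2, 325.7]
tcp_rot: [-179.9, 24.8, 97.9]
ft_force: [0.3, 0.6, -0.6]
finger_gap: 13.4
grip_force: 59.9
```

apply_moves --pt "-1 0 0 0 0 1 0" --pt "-1 0 0 0 0 1 0" --pt "-1 0 0 0 0 1 0" --pt "-1 0 0 0 0 1 0" --pt "-1 0 0 0 0 1 0" --pt "-1 0 0 0 0 0 0" --pt "-1 0 0 0 0 0 0" --pt "-1 0 0 0 0 0 0"

```text
time: 17.65
tool_pos: [656.8, -5.5, 326.0]
tcp_rot: [-179.9, 0.1, 97.8]
ft_force: [-0.1, -0.5, -0.1]
finger_gap: 12.7
grip_force: 59.9
```

Run:
```python
from goal import *
T,s=pose();tip=(T@[153.5,0,-19,1])[:3];print(s["time"],s["tool_pos"],s["tcp_rot"],s["grip_force"],tip)
print("shift",T[:3,:3].T@(np.array([424.5,-263,150])-tip))
```

```text
17.65 [656.79809279  -5.51645163 325.95705231] [-1.79923807e+02  8.27877591e-02  9.77893441e+01] 59.912787079811096 [636.01537104 146.59767943 344.73522069]
shift [-376.8696222  -264.81712077  195.63230247]
```

apply_moves --pt "-1 -37.7 -26.5 0 0 0 0" --pt "-1 -37.7 -26.5 0 0 0 0" --pt "-1 -37.7 -26.5 0 0 0 0" --pt "-1 -37.7 -26.5 0 0 0 0" --pt "-1 -37.7 -26.5 0 0 0 0" --pt "-1 -37.7 -26.5 0 0 0 0" --pt "-1 -37.7 -26.5 0 0 0 0" --pt "-1 -37.7 -26.5 0 0 0 0"

```text
time: 18.45
tool_pos: [486.9, -334.2, 326.8]
tcp_rot: [-180.0, 0.1, 97.8]
ft_force: [0.2, -1.1, -1.1]
finger_gap: 12.7
grip_force: 59.9
```

apply_moves --pt "-1 -37.7 -26.5 0 0 0 0" --pt "-1 -37.7 -26.5 0 0 0 0" --pt "-1 0 0 35 0 0 0" --pt "-1 0 0 35 0 0 0" --pt "-1 0 0 35 0 0 0" --pt "-1 0 0 35 0 0 0" --pt "-1 0 0 35 0 0 0" --pt "-1 0 0 20 0 0 0"

```text
time: 19.25
tool_pos: [444.5, -413.2, 128.0]
tcp_rot: [-179.8, -0.2, 97.9]
ft_force: [-0.6, -1.0, -0.4]
finger_gap: 12.8
grip_force: 59.9
```

apply_moves --pt "-1 0 0 0 0 0 0" --pt "-1 0 0 0 0 0 0" --pt "-1 0 0 0 0 0 0" --pt "-1 0 0 0 0 0 0" --pt "-1 0 0 0 0 0 0" --pt "-1 0 0 0 0 0 0" --pt "-1 0 0 0 0 0 0" --pt "-1 0 0 0 0 0 0"

```text
time: 20.05
tool_pos: [445.0, -415.8, 131.9]
tcp_rot: [180.0, 0.0, 97.7]
ft_force: [0.1, 0.3, -0.2]
finger_gap: 13.1
grip_force: 59.9
```

Run:
```python
from goal import *
from bench import r
T,s=pose();tip=(T@[153.5,0,-19,1])[:3];print(s["time"],s["tcp_rot"],s["grip_force"],tip)
d=r.snapshot("top");e=r.snapshot("scene")
cv2.imwrite("pics/fin.png",np.hstack([cv2.resize(d["color"][200:300,330:430],None,fx=4,fy=4,interpolation=2),cv2.resize(e["color"][140:240,60:160],None,fx=4,fy=4,interpolation=2)]))
for n,c in(("top",d),("scene",e)):
    for nm,p in(("tip",tip),("dish",np.array([424.5,-263,15]))):
        q=np.linalg.inv(c["T"])@np.r_[p,1];print(n,nm,((c["mtx"]@q[:3])[:2]/q[2]).round(1))
```

```text
20.05 [1.79997090e+02 7.31431510e-03 9.77110588e+01] 59.92428481578827 [ 424.42657286 -263.64303836  150.85075584]
top tip [373.8 261.9]
top dish [362.7 263.8]
scene tip [126.6 175.7]
scene dish [136.4 199.8]
```

View pics/fin.png

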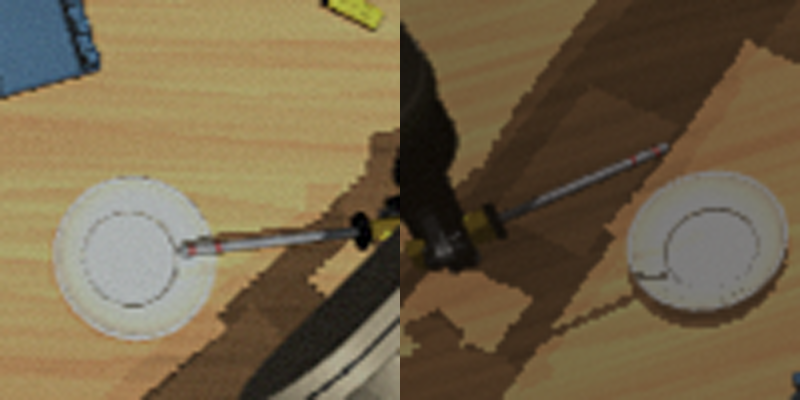

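The tip is where predicted, at top (374.5,262) and scene (126.7,177). The rod is level, and the dish and rest are undisturbed.

```bash
python3 -c "
from bench import r
print(r.hand_in())"
```

```text
the job is handed in; nothing more can be done
None
```

I slid the dipstick home in the filler tube (collar stopped at about 9 N), drew it right out and handed in at about 20 s. It is held level and still, its tip over the drip dish about 15 cm above the bench. The hand-in call returned no verdict.

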